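# Check weight onto the balance with weight tongs

### The job

Check the small white balance: take the weight tongs from their blue stand, pick up the big silver check weight by its knob with the tongs and set it down gently, upright, near the middle of the balance's empty violet pan. Never touch that weight with the gripper itself, leave the two brass weights where they are, and at the end stand the tongs back upright in their stand.

Things in the scene. Friction and masses are not known exactly. Their poses are not given: they have to be found in the camera images.
- tongs: sprung tongs: black bow on top, two steel arms with orange barrel grips, black V-notched jaws below; 112 mm tall, 0.12 kg, standing jaws-down in the stand. Origin: midway between the jaws, level with the open jaws' undersides; z up to the bow, y from arm to arm (fingers must close along it). Jaws: 5 mm thick, 26 mm along x; open: 54 mm gap, reaching 45 mm to either side in y
- tongs_grip (a point): middle between the two orange barrels, 57 mm above the tongs' origin: put the TCP here. Barrels: along x, 16 mm thick, 26 mm long; over both outsides 65 mm open, 44 mm with jaws shut. The spring takes 4 N to start, 8 N to close, and presses the barrels on the fingers: the tongs stay held while squeezed below about 62 mm; around 56 mm suits carrying them open. The bow's top is 55 mm above
- tongs_left (a joint): closing angle of each arm (both move alike), rad: 0 at rest, wide open; about 0.25 when closed round the big weight's neck; 0.27 at its stop; below 0.13 the jaws pass freely over the knob. The jaws move 2.4 times as far as the barrels; closing, they sink 2 mm from 0.1 to 0.25 rad, 4 mm in all, along the tongs' -z
- tongs_stand: fixed blue sheet-metal stand for the tongs: foot plate 78 x 130 mm with a rectangular open well, inner size 44 mm along its x, 96 mm along its y, walls 5 mm thick and 34 mm high above the bench. Origin: centre of the underside
- stand_floor (a point): centre of the well's floor, 6 mm above the bench; the tongs stand here
- weight_500: big silver steel check weight, 0.5 kg, upright on the bench: body 38 mm in diameter, shoulder up to a narrow neck at 39 mm, then a knob widening upward to 20 mm in diameter, top at 52 mm. Origin: centre of the underside, z up. With the closed jaws' undersides 40 to 41 mm above the origin it hangs in the jaws
- weight_200: smaller brass check weight, 28 mm in diameter, 40 mm tall, to be left alone. Origin: centre of the underside
- weight_100: smallest brass check weight, 22 mm in diameter, 32 mm tall, to be left alone. Origin: centre of the underside
- pan_top (a point): centre of the empty pan's upper face, where the weight is to stand; 51 mm above the bench
- balance: fixed small white balance with a grey foot, 180 mm along its x, 150 mm along y, 40 mm tall without its pan; display and keys at its -x end. (The larger scale with a filled tin on it, at the right, is not meant.) Origin: centre of the underside
- balance_pan: the small balance's fixed round steel pan with violet film, 124 mm in diameter, empty. Origin: centre of its underside, 46 mm above the bench
Not all that is in view belongs to the job. There is more than one size of the tongs_stand; the one meant has the size given above.

How it is judged:
By the outcome, as a careful person would: the job done as asked, in the order asked, and still so for the second after the job is handed in, with the robot touching nothing.
It also fails if it takes over 72 s, if anything falls off the work surface, if the arm or the gripper's body presses on something with over 40 N, if the wrist force passes 120 N, or if a joint passes its speed limit or range.

### The arm

A 6-joint arm with a two-finger parallel gripper is mounted at the origin on a cart in front of the work surface, level with it; the furniture and walls round the work are solid. World frame = base frame: x ahead of the robot, y to its left, z up, the work surface at z = 0. Lengths are in mm, angles in rad, forces in N, time in s.
With the tool pointing down it reaches from about 275 to 750 mm from the base axis. Payload 10.2 kg.
Tool frame: the origin (TCP) lies between the finger pads, 19 mm behind the fingertips; this is the grasp point; z points along the fingers, y is the line along which they close (so a half turn about z gives the same grasp; the last joint's range is limited). The gripper opens to 85 mm and grips with 20 to 120 N. Pads are 22 mm wide; open, the fingers measure 114 mm over their backs; the gripper's body (76 mm by 85 mm) begins 54 mm behind the grasp point. The pads swing forward as they close: fully open they stand 13 mm farther back than shut.
Start: joints at [0.983, 0.313, 1.498, -0, 1.331, -0.223], TCP at [187.313, 490.454, 249.994] pointing down, gripper open.
Joint ranges: [-2.94, 2.94], [-0.97, 2.17], [0.19, 2.56], [-1.23, 4.37], [0.02, 3.11], [-2.88, 2.88]. Speed limits (rad/s): [2.39, 2.39, 3.01, 3.14, 3.14, 3.14].

### API

Orientations are given as a unit quaternion [w, x, y, z].
In Python, from rig import * gives the robot as it stands.
- The arm moves only by the shell command python3 -m handwheel 'ROWS' [FORCE]. ROWS is JSON, a list that holds one entry, the list of rows, each a list of 7 numbers: the shift along the world's x, y, z in mm, then the turn, a rotation vector about the world's x, y, z in degrees, then the opening, from -1 (shut) to 1 (fully open). A call has 1 to 8 rows; each row shifts and turns the commanded pose from where the row before left it; what a row does not reach is not made up. A row lasts 1/8 s, in which the tool goes at most 62.5 mm and 10.7 degrees, less where a joint would pass 70% of its speed; a pose out of reach is approached as far as the arm can. A call is refused whole if a number of a shift passes 62.5 or a number of a turn 10.7, either way. A call with a gripper value outside its range is refused whole. The fingers move at their own pace and stop on an object; FORCE is the grip in N (left out, the last holds). Time passes only in rows, so rows that do not move let the fingers close. It gives the time, the measured TCP pose, the force, the opening and the grip force at its end, in the units of the state.
- sense(): the state, without advancing time (a new reading comes with each control period).
- capture(name): name is "scene" or "top" or "wrist"; returns a dict with "image" (400x640x3 uint8, red, green, blue), "fx", "fy", "cx", "cy" (pixels), "rvec" (rotation vector, rad) and "tvec" (3), from world to camera coordinates, as OpenCV has them; the wrist camera has in their place "hand_eye" (4x4, takes a point from camera to tool coordinates, whose origin is the TCP and whose axes are the flange's). Camera axes: x right, y down, z forward; pixel columns grow to the right and rows downward; lengths in mm; the calibration is good to about 2 mm. A picture is of the moment at which its call begins: read the wrist's pose just before it. There is no depth.
- finish_job(): hands the job in; it is judged then, once.
The state is a dict: "time_s": time; "joints": joint angles; "dq": joint speeds; "tau": joint torques, N m; "eef_pos": TCP position; "ee_rot": TCP orientation; "force": force on the tool from outside, world axes, zero at the start; "wrist_torque": the same for the moment, N m; "grip_width": opening from 0.0 (shut) to 1.0 (fully open); "grip_force": force on a finger pad.
Only numpy, scipy, OpenCV 4.12 (cv2) and the standard library are available. Lean on these libraries where they do the work, as an engineer would, in place of code of your own. Each camera call takes 0.05 s, during which the arm holds its last target. There are 200 camera calls.

## Working session

There is one attempt and no reset: what is moved stays moved. The work goes in short steps, Python scripts to look and compute and a shell command to move; the robot and the scene stay as the last step left them, time stands still between calls to the robot, and variables do not carry over. Pictures are saved under pics/ and viewed, at most 13 in all, crops included, and the job is handed in when it is done.

```bash
ls; mkdir -p pics
python3 - <<'E'
from rig import *
import cv2,numpy as np,pickle
d={}
for n in("scene","top"):
    c=capture(n);d[n]=c;cv2.imwrite(f"pics/{n}0.png",c["image"][:,:,::-1])
    print(n,c["fx"],c["cx"],(-cv2.Rodrigues(np.array(c["rvec"],float))[0].T@np.array(c["tvec"],float)))
pickle.dump(d,open("d0.pkl","wb"))
s=sense();print(s["eef_pos"],s["ee_rot"],s["grip_width"],s["time_s"])
E
```

```text
pics
scene 503.9784202428385 314.9275742982503 [  72.559716   -622.61983465  666.18053097]
top 468.7726075709334 321.78974720698903 [ 275.43444626 -100.91869847 1112.54880807]
[187.19256218 490.27611929 249.48267439] [-2.37671793e-04  1.81400072e-01  9.83409211e-01 -5.30876366e-04] 1.002090753665901 0.1
```

View pics/scene0.png

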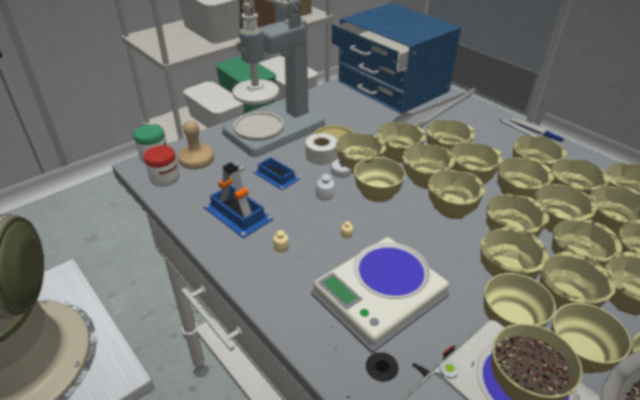

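View pics/top0.png

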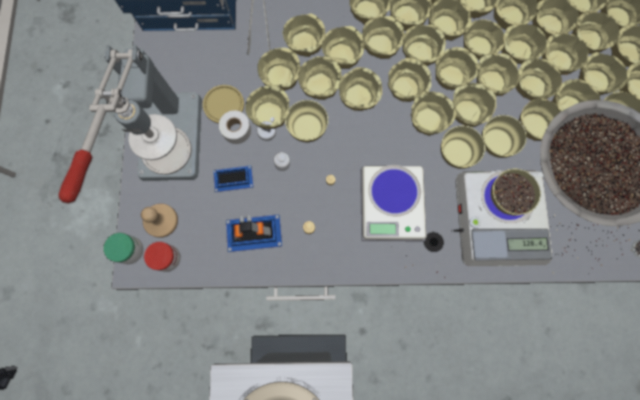

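The top view shows the tongs in a blue stand at (253,232) and a smaller empty blue stand at (233,178). The silver weight is at (282,160), with another silver-like object at (266,131). The brass weights are at (309,227) and (331,180), and the violet pan is at (395,190). The violet at (505,195) belongs to the larger scale with the tin. Next I'll measure and make one enlarged crop.

```bash
cat > h.py <<'E'
import cv2,numpy as np
def cam(c):
    R=cv2.Rodrigues(np.array(c["rvec"],float))[0];t=np.array(c["tvec"],float).ravel();return R,t
def ray(c,u,v):
    R,t=cam(c);d=R.T@np.array([(u-c["cx"])/c["fx"],(v-c["cy"])/c["fy"],1.]);return -R.T@t,d/np.linalg.norm(d)
def plane(c,u,v,z):
    o,d=ray(c,u,v);return o+d*(z-o[2])/d[2]
def tri(rays):
    A=sum(np.eye(3)-np.outer(d,d) for o,d in rays);b=sum((np.eye(3)-np.outer(d,d))@o for o,d in rays)
    return np.linalg.solve(A,b)
def proj(c,p):
    R,t=cam(c);q=R@np.array(p,float)+t;return np.array([c["fx"]*q[0]/q[2]+c["cx"],c["fy"]*q[1]/q[2]+c["cy"]])
def wristcam(c,s):
    w,x,y,z=s["ee_rot"];from scipy.spatial.transform import Rotation as Ro
    T=np.eye(4);T[:3,:3]=Ro.from_quat([x,y,z,w]).as_matrix();T[:3,3]=s["eef_pos"]
    M=np.linalg.inv(T@np.array(c["hand_eye"]));c["rvec"]=cv2.Rodrigues(M[:3,:3])[0];c["tvec"]=M[:3,3];return c
def blobs(im,lo,hi,amin=15):
    m=cv2.inRange(cv2.cvtColor(im,cv2.COLOR_RGB2HSV),lo,hi)
    n,l,st,ce=cv2.connectedComponentsWithStats(m)
    return [(ce[i],st[i],l==i) for i in range(1,n) if st[i][4]>=amin]
E
python3 - <<'E'
import pickle,cv2,numpy as np
from h import *
np.set_printoptions(precision=1,suppress=True)
d=pickle.load(open("d0.pkl","rb"))
t,s=d["top"]["image"],d["scene"]["image"]
for n in d:
    im=d[n]["image"];c=d[n]
    for name,lo,hi in(("blue",(100,120,40),(116,255,255)),("violet",(117,120,60),(135,255,255)),("orange",(3,150,110),(14,255,255)),("brass",(15,50,150),(26,140,255))):
        for ce,st,m in blobs(im,lo,hi):
            p=plane(c,*ce,{"violet":51,"orange":60}.get(name,5))
            if -400<p[1]<450 and 200<p[0]<560 and st[4]<4000:
                r=cv2.minAreaRect(np.argwhere(m)[:,::-1].astype(np.float32))
                k=cv2.boxPoints(r);q=[plane(c,*x,6)[:2] for x in k]
                print(n,name,ce,st[4],p, "rect" ,np.linalg.norm(q[0]-q[1]),np.linalg.norm(q[1]-q[2]),"yawvec",q[1]-q[0]) if st[4]<3000 else 0
a=cv2.resize(t[110:260,200:350],(600,600),interpolation=cv2.INTER_CUBIC)
cv2.imwrite("pics/cropt.png",a[:,:,::-1])
b=cv2.resize(s[130:270,195:365],(728,600),interpolation=cv2.INTER_CUBIC)
cv2.imwrite("pics/crops.png",b[:,:,::-1])
E
```

```text
scene blue [230.9 190.8] 38 [471.1 131.9   5. ] rect 34.735494190345904 7.899766518474891 yawvec [21.1 27.6]
scene blue [237.8 215.4] 1199 [438.8  56.1   5. ] rect 100.71285046752796 168.37001411038526 yawvec [85.4 53.4]
scene violet [391.3 271.3] 2303 [ 529.1 -270.2   51. ] rect 116.2220604709079 110.27436048269867 yawvec [ 88.9 -74.9]
scene orange [225.1 182.7] 57 [443.2  98.5  60. ] rect 27.28029560585034 20.035083436550835 yawvec [26.2 -7.7]
scene orange [241.1 192.6] 77 [450.1  51.9  60. ] rect 28.731127221129324 22.185998444001118 yawvec [28.7  0.8]
scene brass [190.6 124.5] 78 [539.8 427.    5. ] rect 33.20902662591121 34.611853880460714 yawvec [ 25.4 -21.4]
scene brass [196.  154.3] 417 [483.3 300.1   5. ] rect 78.85354623853347 75.41030298942658 yawvec [ 60.2 -50.9]
scene brass [280.3 237.3] 167 [465.7 -48.9   5. ] rect 34.484968529924494 31.12649176066978 yawvec [28.5 19.4]
top blue [255.1 235.4] 866 [440.9  60.9   5. ] rect 127.89343495468553 74.10373954383073 yawvec [  12.3 -127.3]
top violet [394.1 190.8] 1455 [ 533.5 -268.1   51. ] rect 103.00903526826187 102.6545454273805 yawvec [  -1.7 -103. ]
top orange [260.  228.4] 55 [448.5  41.9  60. ] rect 11.974726594872061 26.539938269033634 yawvec [ -0.2 -12. ]
top orange [237.1 231.1] 60 [443.2  94.   60. ] rect 14.854482892065823 27.91241126474851 yawvec [  2.2 -14.7]
top brass [159.9 218.9] 637 [484.5 290.5   5. ] rect 76.74353207191942 76.93034307692254 yawvec [ 14.4 -75.4]
top brass [308.6 226.9] 109 [459.3 -66.6   5. ] rect 25.67245934001178 27.041141251171265 yawvec [ 11.3 -23.1]
```

View pics/cropt.png

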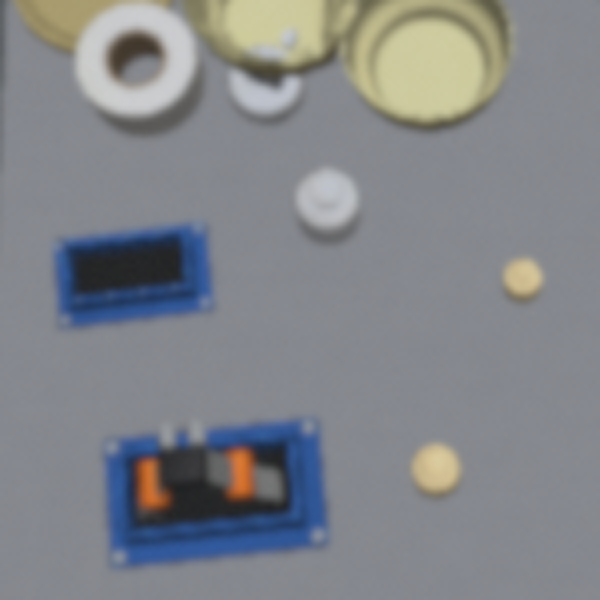

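View pics/crops.png

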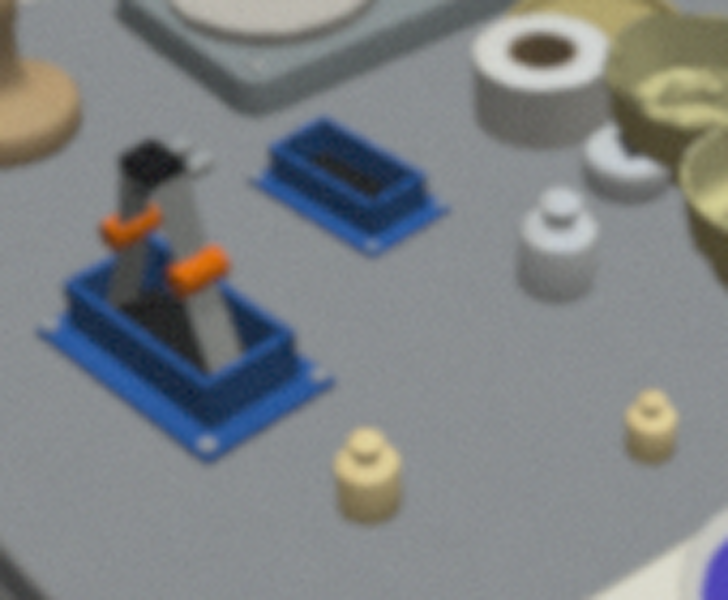

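The stand holding the tongs (top view 253,232) measures about 128 x 74 mm at its foot, so it fits 130 x 78. The empty one at (233,178) is the small decoy. The big silver weight with the knob is at top (282,158), scene (326,177). The white C-shaped thing at (266,131) has no knob. The brass weights are at top (309,227) and (331,180).

Run:
```python
import pickle,cv2,numpy as np
from h import *
np.set_printoptions(precision=1,suppress=True)
d=pickle.load(open("d0.pkl","rb"));t,s=d["top"],d["scene"]
T=lambda a,b:tri([ray(t,*a),ray(s,*b)])
print("knob",T((282,157.7),(326.2,177.5)))
b1=T((260,228.4),(241.1,192.6));b2=T((237.1,231.1),(225.1,182.7));print("barrels",b1,b2,(b1+b2)/2,np.degrees(np.arctan2(-(b2-b1)[0],(b2-b1)[1])))
print("pan",T((394.1,190.8),(391.3,271.3)))
# corner screws of foot plate, z=6
S=[(113/4+200,447/4+110),(308/4+200,427/4+110),(319/4+200,536/4+110),(119/4+200,557/4+110)]
q=np.array([plane(t,*x,6) for x in S]);print("stand",q.mean(0),q[:,:2].tolist())
for n,p in(("w100",(331,179.5)),("bowl",(306,120)),("bowl rim lowest",(307,140))):print(n,plane(t,*p,40))
```

```text
knob [618.8  -5.7  48. ]
barrels [445.7  41.3  69. ] [441.7  93.5  64. ] [443.7  67.4  66.5] 4.465548768440079
pan [ 533.5 -268.1   46.6]
stand [446.9  64.1   6. ] [[474.7021953847384, 125.64658257322978], [484.97428566904114, 8.899018355972657], [419.26787585208865, 1.949330719111316], [408.7170298854991, 120.081966900904]]
w100 [ 566.2 -121.9   40. ]
bowl [717.8 -63.8  40. ]
bowl rim lowest [666.1 -65.8  40. ]
```

```bash
python3 -m handwheel '[[[32,-53,0,0,0,3.3,1],[32,-53,0,0,0,3.3,1],[32,-53,0,0,0,3.3,1],[32,-53,0,0,0,3.3,1],[32,-53,0,0,0,3.3,1],[32,-53,0,0,0,3.3,1],[32,-53,0,0,0,3.3,1],[32,-53,0,0,0,3.3,1]]]' && python3 -m handwheel '[[[0,0,0,0,0,0,1],[0,0,0,0,0,0,1],[0,0,0,0,0,0,1]]]'
python3 - <<'E'
from rig import *
import cv2,numpy as np,pickle
from h import *
np.set_printoptions(precision=1,suppress=True)
s=sense();c=wristcam(capture("wrist"),s);pickle.dump(c,open("w1.pkl","wb"))
cv2.imwrite("pics/w1.png",c["image"][:,:,::-1])
print(s["eef_pos"],s["ee_rot"])
for ce,st,m in blobs(c["image"],(3,150,110),(14,255,255),60):
    print(ce,st,plane(c,*ce,64))
E
```

```text
time_s: 1.1
eef_pos: [443.9, 64.5, 250.0]
ee_rot: [-0.0, -0.049, 0.999, 0.0]
force: [0.7, 1.2, 0.5]
grip_width: 0.998
grip_force: 0.0
time_s: 1.48
eef_pos: [442.8, 67.5, 250.0]
ee_rot: [-0.0, -0.049, 0.999, 0.0]
force: [-0.6, -0.2, -0.3]
grip_width: 0.999
grip_force: 0.0
[442.8  67.5 250. ] [-0. -0.  1.  0.]
[295.8 184.2] [290 173  16  26 293] [448.4  41.   64. ]
[349.4 183.9] [340 172  16  27 290] [443.   93.7  64. ]
```

View pics/w1.png

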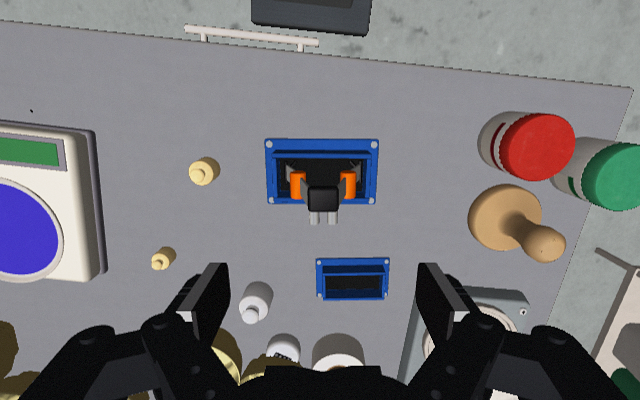

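The wrist view shows the tongs centred between the fingers, with the orange barrels at (296,184) and (349,184) and the jaw axis lined up with the finger line. I'll descend.

```bash
python3 -m handwheel '[[[1,0,-40,0,0,0,1],[1,0,-40,0,0,0,1],[0.7,0,-40,0,0,0,1],[0,0,-30,0,0,0,1],[0,0,-14,0,0,0,1],[0,0,-10,0,0,0,1],[0,0,-8,0,0,0,1],[0,0,0,0,0,0,1]]]' && python3 -m handwheel '[[[0,0,-1,0,0,0,1],[0,0,0,0,0,0,0.6],[0,0,0,0,0,0,0.6],[0,0,0,0,0,0,0.45],[0,0,0,0,0,0,0.45],[0,0,0,0,0,0,0.45]]]' 40
```

```text
time_s: 2.52
eef_pos: [446.1, 66.5, 68.1]
ee_rot: [0.0, -0.048, 0.999, -0.0]
force: [0.5, 0.0, 0.8]
grip_width: 1.001
grip_force: 0.0
time_s: 3.28
eef_pos: [446.4, 66.5, 67.5]
ee_rot: [0.001, -0.048, 0.999, -0.0]
force: [-0.8, 1.2, 5.8]
grip_width: 0.726
grip_force: 4.4
```

```bash
python3 -m handwheel '[[[0,0,0,0,0,0,0.4],[0,0,0,0,0,0,0.35],[0,0,0,0,0,0,0.32],[0,0,0,0,0,0,0.32]]]' 40 && python3 -m handwheel '[[[0,0,2,0,0,0,0.32],[0,0,3,0,0,0,0.32],[0,0,0,0,0,0,0.32]]]'
```

```text
time_s: 3.78
eef_pos: [446.5, 66.4, 67.5]
ee_rot: [0.001, -0.048, 0.999, -0.0]
force: [-0.3, -0.3, 7.1]
grip_width: 0.655
grip_force: 6.2
time_s: 4.15
eef_pos: [445.9, 66.5, 72.0]
ee_rot: [-0.0, -0.048, 0.999, 0.0]
force: [-0.6, -0.4, -1.5]
grip_width: 0.664
grip_force: 5.9
```

```bash
python3 -m handwheel '[[[0,0,5,0,0,0,0.32],[0,0,8,0,0,0,0.32],[0,0,12,0,0,0,0.32],[0,0,18,0,0,0,0.32],[0,0,18,0,0,0,0.32],[0,0,18,0,0,0,0.32],[0,0,12,0,0,0,0.32],[0,0,0,0,0,0,0.32]]]'
python3 - <<'E'
from rig import *
import cv2,numpy as np,pickle
from h import *
np.set_printoptions(precision=1,suppress=True)
s=sense();c=wristcam(capture("wrist"),s);pickle.dump(c,open("w2.pkl","wb"))
k=capture("scene")
a=c["image"][60:360,100:500];b=cv2.resize(k["image"][90:240,180:380],(400,300),interpolation=cv2.INTER_CUBIC)
cv2.imwrite("pics/w2.png",np.hstack([a,b])[:,:,::-1])
print(s["eef_pos"],s["ee_rot"],s["grip_width"])
for ce,st,m in blobs(c["image"],(3,150,110),(14,255,255),60):
    print(ce,st,plane(c,*ce,s["eef_pos"][2]-4))
E
```

```text
time_s: 5.15
eef_pos: [446.3, 66.4, 163.8]
ee_rot: [0.001, -0.048, 0.999, -0.0]
force: [0.6, 0.5, -1.5]
grip_width: 0.661
grip_force: 5.8
[446.3  66.4 163.8] [ 0. -0.  1. -0.] 0.6608672508137952
[274.5 288.4] [ 257  260   37   59 1368] [452.3  44.5 159.8]
[369.8 288.1] [ 351  260   38   60 1421] [448.   87.7 159.8]
```

View pics/w2.png

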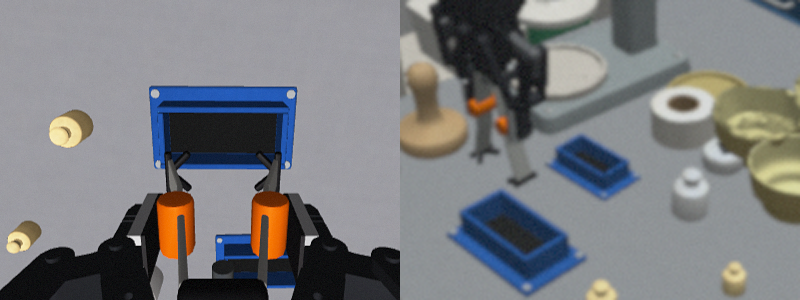

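The tongs hang upright in the pads and the well is empty, with its rim in the crop at about (150..297, 87..168). The jaws are open at crop (178,158) and (265,158). Now I'll move over the weight.

```bash
python3 -m handwheel '[[[15,-6,0,0,0,0,0.32],[28,-12,0,0,0,0,0.32],[32,-13,0,0,0,0,0.32],[32,-13,0,0,0,0,0.32],[32,-13,0,0,0,0,0.32],[22,-10,0,0,0,0,0.32],[11,-5,0,0,0,0,0.32],[0,0,0,0,0,0,0.32]]]' && python3 -m handwheel '[[[0,0,0,0,0,0,0.32],[0,0,0,0,0,0,0.32]]]'
python3 - <<'E'
from rig import *
import cv2,numpy as np,pickle
from h import *
np.set_printoptions(precision=1,suppress=True)
s=sense();c=wristcam(capture("wrist"),s);k=capture("scene");t=capture("top");pickle.dump((s,c,k,t),open("w3.pkl","wb"))
a=cv2.resize(c["image"][120:345,170:470],(800,600),interpolation=cv2.INTER_CUBIC)
cv2.imwrite("pics/w3.png",a[:,:,::-1])
print(s["eef_pos"])
for z in(0,48):print(proj(c,(618.8,-5.7,z)))
p=s["eef_pos"]
for o in((0,0,-58),):print(proj(c,np.array(p)+o))
w=pickle.load(open("w2.pkl","rb"))
print("jaw mid w2",plane(w,321.5,218,104), "want 446.3 66.4")
E
```

```text
time_s: 6.25
eef_pos: [617.9, -5.8, 161.7]
ee_rot: [-0.001, -0.048, 0.999, 0.0]
force: [-0.1, -0.3, -1.1]
grip_width: 0.662
grip_force: 5.8
time_s: 6.5
eef_pos: [617.6, -5.2, 163.0]
ee_rot: [-0.0, -0.048, 0.999, 0.0]
force: [-0.2, 0.2, -1.5]
grip_width: 0.66
grip_force: 5.8
[617.6  -5.2 163. ]
[322.4 188.6]
[322.4 205.2]
[323.3 233.1]
jaw mid w2 [437.4  64.4 104. ] want 446.3 66.4
```

View pics/w3.png

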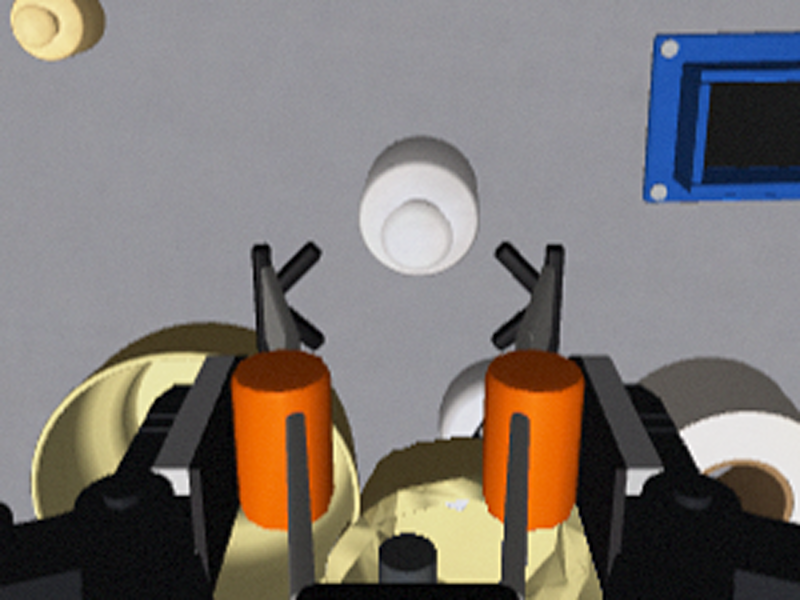

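The V-jaws show at crop (283,292) and (528,290), and the silver weight's knob is centred at crop (418,238), midway between the jaw lines. I'll compute the remaining offset.

Run:
```python
import pickle,cv2,numpy as np
from h import *
np.set_printoptions(precision=1,suppress=True)
s,c,k,t=pickle.load(open("w3.pkl","rb"))
f=lambda x,y:(170+x/2.6667,120+y/2.6667)
kn=plane(c,*f(418,237),52);print("knob top",kn, "shoulder",plane(c,*f(419,216),34))
j=plane(c,*f(409,295),s["eef_pos"][2]-57);print("jaw mid",j,"tcp",s["eef_pos"])
# subpixel: bright weight blob mask
g=cv2.cvtColor(c["image"],cv2.COLOR_RGB2GRAY);m=(g>195).astype(np.uint8)
n,l,st,ce=cv2.connectedComponentsWithStats(m)
i=l[int(f(418,237)[1]),int(f(418,237)[0])];print(i,st[i],ce[i],plane(c,*ce[i],40))
print("delta",kn-j)
# knob in scene+wrist
print("tri scene+wrist",tri([ray(k,326.2,177.5),ray(c,*f(418,240))]))
```

```text
knob top [620.1  -2.2  52. ] shoulder [619.5  -1.8  34. ]
jaw mid [615.5  -5.4 106. ] tcp [617.6  -5.2 163. ]
3 [ 305  182   43   41 1293] [325.8 201.9] [618.5  -3.   40. ]
delta [  4.6   3.2 -54. ]
tri scene+wrist [622.9  -1.2  43.6]
```

```bash
python3 -m handwheel '[[[2,1.5,-12,0,0,0,0.32],[2,1.5,-12,0,0,0,0.32],[0,0,-12,0,0,0,0.32],[0,0,-6,0,0,0,0.32],[0,0,0,0,0,0,0.32],[0,0,0,0,0,0,0.32]]]'
python3 - <<'E'
from rig import *
import cv2,numpy as np,pickle
from h import *
np.set_printoptions(precision=1,suppress=True)
s=sense();c=wristcam(capture("wrist"),s);pickle.dump((s,c),open("w4.pkl","wb"))
a=cv2.resize(c["image"][160:310,220:420],(800,600),interpolation=cv2.INTER_CUBIC)
cv2.imwrite("pics/w4.png",a[:,:,::-1])
print(s["eef_pos"])
E
```

```text
time_s: 7.4
eef_pos: [622.2, -2.6, 121.4]
ee_rot: [0.0, -0.048, 0.999, -0.0]
force: [0.1, -0.9, -1.6]
grip_width: 0.66
grip_force: 5.8
[622.2  -2.6 121.4]
```

View pics/w4.png

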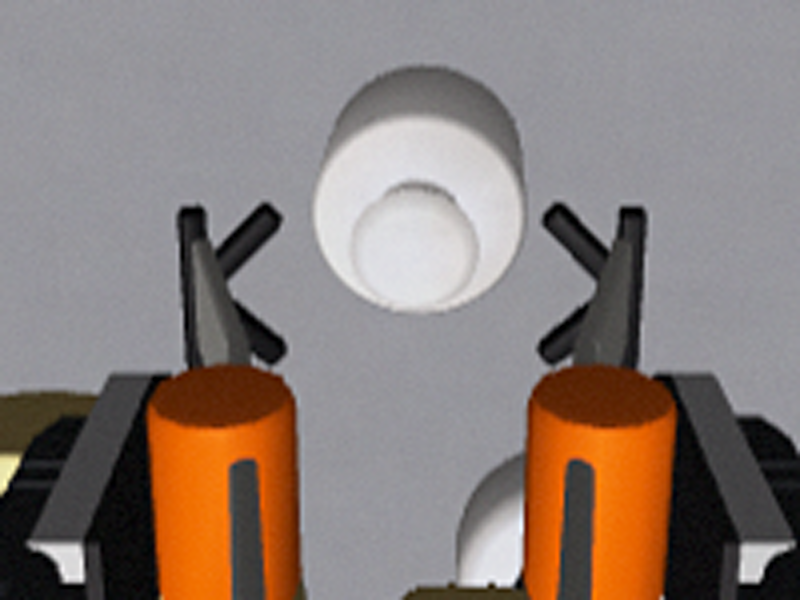

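The knob top is centred at crop (415,250), and the jaw V-tips are at (275,213), (280,352), (550,212) and (545,355), so their centre is about (412,283).

Run:
```python
import pickle
from h import *
np.set_printoptions(precision=1,suppress=True)
s,c=pickle.load(open("w4.pkl","rb"))
f=lambda x,y:(220+x/4,160+y/4)
print(plane(c,*f(415,250),52),plane(c,*f(418,212),34))
print(plane(c,*f(412,283),s["eef_pos"][2]-57),[plane(c,*f(*q),s["eef_pos"][2]-57) for q in((275,213),(280,352),(550,212),(545,355))])
```

```text
[619.8  -2.6  52. ] [619.8  -2.   34. ]
[620.3  -3.   64.4] [array([611. , -24.4,  64.4]), array([633.7, -22.2,  64.4]), array([607. ,  16.3,  64.4]), array([630.3,  18.5,  64.4])]
```

```bash
python3 -m handwheel '[[[0,0,-6,0,0,0,0.32],[0,0,-6,0,0,0,0.32],[0,0,-4.5,0,0,0,0.32],[0,0,0,0,0,0,0.32],[0,0,0,0,0,0,0.32]]]' && python3 -m handwheel '[[[0,0,0,0,0,0,0.25],[0,0,0,0,0,0,0.18],[0,0,0,0,0,0,0.12],[0,0,0,0,0,0,0.08],[0,0,0,0,0,0,0.08],[0,0,0,0,0,0,0.08]]]'
```

```text
time_s: 8.07
eef_pos: [622.1, -2.6, 104.6]
ee_rot: [0.0, -0.048, 0.999, -0.0]
force: [0.2, -0.6, -0.9]
grip_width: 0.664
grip_force: 5.8
time_s: 8.82
eef_pos: [622.0, -2.6, 104.5]
ee_rot: [-0.0, -0.048, 0.999, -0.0]
force: [-0.1, 0.2, -1.1]
grip_width: 0.544
grip_force: 8.1
```

```bash
python3 -m handwheel '[[[0,0,0,0,0,0,0.06],[0,0,0,0,0,0,0.03],[0,0,0,0,0,0,0.0],[0,0,0,0,0,0,0.0],[0,0,0,0,0,0,0.0]]]' 40
python3 - <<'E'
from rig import *
import cv2,numpy as np
c=capture("wrist");k=capture("scene")
a=cv2.resize(c["image"][160:310,220:420],(400,300),interpolation=cv2.INTER_CUBIC)
b=cv2.resize(k["image"][100:220,260:420],(400,300),interpolation=cv2.INTER_CUBIC)
cv2.imwrite("pics/w5.png",np.hstack([a,b])[:,:,::-1])
E
```

```text
time_s: 9.45
eef_pos: [622.0, -2.5, 104.5]
ee_rot: [0.0, -0.048, 0.999, 0.0]
force: [-0.2, -0.5, -1.0]
grip_width: 0.505
grip_force: 11.2
```

View pics/w5.png

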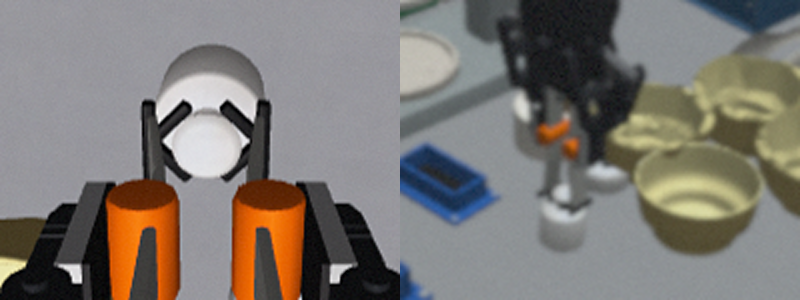

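The jaws are closed round the neck beneath the knob, at left crop (205,140), and the weight is still upright. I'll firm the grip and lift a little.

```bash
python3 -m handwheel '[[[0,0,0,0,0,0,-0.05],[0,0,0,0,0,0,-0.1],[0,0,0,0,0,0,-0.1]]]' 40 && python3 -m handwheel '[[[0,0,1,0,0,0,-0.1],[0,0,1,0,0,0,-0.1],[0,0,1,0,0,0,-0.1],[0,0,1,0,0,0,-0.1],[0,0,2,0,0,0,-0.1],[0,0,0,0,0,0,-0.1]]]'
```

```text
time_s: 9.93
eef_pos: [621.9, -2.5, 104.3]
ee_rot: [-0.0, -0.048, 0.999, 0.0]
force: [0.5, 0.5, -2.7]
grip_width: 0.475
grip_force: 41.2
time_s: 10.68
eef_pos: [622.1, -2.6, 110.7]
ee_rot: [0.0, -0.048, 0.999, -0.0]
force: [-0.3, 0.0, -6.2]
grip_width: 0.475
grip_force: 41.4
```

```bash
python3 -m handwheel '[[[0,0,5,0,0,0,-0.1],[0,0,10,0,0,0,-0.1],[0,0,14,0,0,0,-0.1],[0,0,16,0,0,0,-0.1],[0,0,16,0,0,0,-0.1],[0,0,12,0,0,0,-0.1],[0,0,7,0,0,0,-0.1],[0,0,0,0,0,0,-0.1]]]' && python3 -m handwheel '[[[-2,-6,0,0,0,0,-0.1],[-4,-12,0,0,0,0,-0.1],[-6,-18,0,0,0,0,-0.1],[-7,-22,0,0,0,0,-0.1],[-8,-24,0,0,0,0,-0.1],[-8,-25,0,0,0,0,-0.1],[-8,-25,0,0,0,0,-0.1],[-8,-25,0,0,0,0,-0.1]]]' && python3 -m handwheel '[[[-8,-24,0,0,0,0,-0.1],[-8,-24,0,0,0,0,-0.1],[-7,-22,0,0,0,0,-0.1],[-6,-18,0,0,0,0,-0.1],[-4,-12,0,0,0,0,-0.1],[-2,-7,0,0,0,0,-0.1],[-1,-1,0,0,0,0,-0.1],[0,0,0,0,0,0,-0.1]]]'
python3 - <<'E'
from rig import *
import cv2,numpy as np,pickle
from h import *
np.set_printoptions(precision=1,suppress=True)
s=sense();c=wristcam(capture("wrist"),s);k=capture("scene");pickle.dump((s,c,k),open("w6.pkl","wb"))
print(s["eef_pos"])
for ce,st,m in blobs(c["image"],(117,100,50),(135,255,255),200):
    q=np.argwhere(m)[:,::-1].astype(np.float32);h=cv2.convexHull(q).reshape(-1,2)
    P=np.array([plane(c,*x,51)[:2] for x in h]).astype(np.float32)
    print(ce,st,cv2.minEnclosingCircle(P))
a=cv2.resize(c["image"][100:340,160:480],(400,300));b=cv2.resize(k["image"][160:340,280:480],(333,300))
cv2.imwrite("pics/w6.png",np.hstack([a,b])[:,:,::-1])
E
```

```text
time_s: 11.68
eef_pos: [622.1, -2.6, 190.8]
ee_rot: [0.0, -0.048, 0.999, -0.0]
force: [0.3, -1.0, -5.7]
grip_width: 0.477
grip_force: 41.4
time_s: 12.68
eef_pos: [570.1, -161.5, 190.5]
ee_rot: [-0.0, -0.048, 0.999, -0.0]
force: [0.3, -0.2, -6.4]
grip_width: 0.473
grip_force: 41.5
time_s: 13.68
eef_pos: [535.1, -267.1, 190.5]
ee_rot: [-0.0, -0.048, 0.999, 0.0]
force: [0.4, 0.4, -4.8]
grip_width: 0.471
grip_force: 41.4
[ 535.1 -267.1  190.5]
[ 34.7 142. ] [   0   72   63  135 3642] ((516.6768798828125, -530.0784912109375), 55.90864562988281)
[322.4 178.5] [ 260  130  126  114 8649] ((533.975341796875, -267.5792236328125), 53.611244201660156)
```

View pics/w6.png

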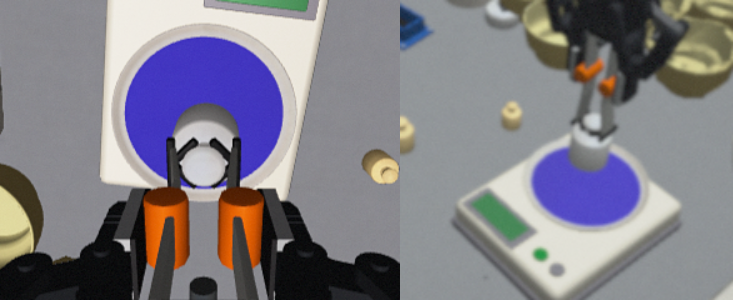

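The weight hangs upright over the violet pan, and the wrist view puts the pan centre at (534,-267.6), right under it. I'll lower it.

```bash
python3 -m handwheel '[[[0,0,-5,0,0,0,-0.1],[0,0,-8,0,0,0,-0.1],[0,0,-8,0,0,0,-0.1],[0,0,-6,0,0,0,-0.1],[0,0,-3,0,0,0,-0.1],[0,0,-1,0,0,0,-0.1],[0,0,0,0,0,0,-0.1],[0,0,0,0,0,0,-0.1]]]' && python3 -m handwheel '[[[0,0,-1,0,0,0,-0.1],[0,0,-1,0,0,0,-0.1],[0,0,0,0,0,0,-0.1]]]'&& python3 -m handwheel '[[[0,0,-0.5,0,0,0,-0.1],[0,0,-0.5,0,0,0,-0.1],[0,0,0,0,0,0,-0.1]]]'
```

```text
time_s: 14.78
eef_pos: [535.1, -267.6, 159.7]
ee_rot: [0.0, -0.048, 0.999, -0.0]
force: [-0.1, -0.3, -6.5]
grip_width: 0.471
grip_force: 41.4
time_s: 15.15
eef_pos: [535.0, -267.5, 157.4]
ee_rot: [-0.0, -0.048, 0.999, 0.0]
force: [0.1, -0.6, -5.4]
grip_width: 0.472
grip_force: 41.4
time_s: 15.52
eef_pos: [535.0, -267.5, 156.4]
ee_rot: [-0.0, -0.048, 0.999, 0.0]
force: [0.2, 0.8, -6.4]
grip_width: 0.474
grip_force: 41.4
```

```bash
python3 -m handwheel '[[[0,0,-0.4,0,0,0,-0.1],[0,0,0,0,0,0,-0.1]]]' && python3 -m handwheel '[[[0,0,-0.4,0,0,0,-0.1],[0,0,0,0,0,0,-0.1]]]'&& python3 -m handwheel '[[[0,0,-0.4,0,0,0,-0.1],[0,0,0,0,0,0,-0.1]]]'
```

```text
time_s: 15.78
eef_pos: [535.0, -267.5, 156.1]
ee_rot: [-0.0, -0.048, 0.999, 0.0]
force: [-0.3, -0.5, -6.9]
grip_width: 0.473
grip_force: 41.4
time_s: 16.02
eef_pos: [535.0, -267.5, 155.7]
ee_rot: [-0.0, -0.048, 0.999, 0.0]
force: [-0.8, -0.0, -6.4]
grip_width: 0.475
grip_force: 41.4
time_s: 16.27
eef_pos: [535.0, -267.6, 155.3]
ee_rot: [-0.0, -0.048, 0.999, 0.0]
force: [-0.5, -0.3, -5.9]
grip_width: 0.478
grip_force: 41.4
```

```bash
python3 -m handwheel '[[[0,0,-0.4,0,0,0,-0.1],[0,0,0,0,0,0,-0.1]]]' && python3 -m handwheel '[[[0,0,-0.4,0,0,0,-0.1],[0,0,0,0,0,0,-0.1]]]'
```

```text
time_s: 16.52
eef_pos: [535.1, -267.6, 155.1]
ee_rot: [0.0, -0.048, 0.999, -0.0]
force: [-0.6, -1.0, -3.1]
grip_width: 0.474
grip_force: 41.4
time_s: 16.77
eef_pos: [535.2, -267.8, 155.0]
ee_rot: [0.0, -0.048, 0.999, -0.0]
force: [-0.7, 0.2, -0.1]
grip_width: 0.471
grip_force: 41.3
```

The weight is resting on the pan. I'll open slowly.

```bash
python3 -m handwheel '[[[0,0,0,0,0,0,-0.05],[0,0,0,0,0,0,0.0],[0,0,0,0,0,0,0.04],[0,0,0,0,0,0,0.08],[0,0,0,0,0,0,0.14],[0,0,0,0,0,0,0.2],[0,0,0,0,0,0,0.26],[0,0,0,0,0,0,0.32]]]' && python3 -m handwheel '[[[0,0,0,0,0,0,0.34],[0,0,0,0,0,0,0.34],[0,0,0,0,0,0,0.34]]]'
python3 - <<'E'
from rig import *
import cv2,numpy as np,pickle
from h import *
np.set_printoptions(precision=1,suppress=True)
s=sense();c=wristcam(capture("wrist"),s)
a=cv2.resize(c["image"][160:310,220:420],(640,480),interpolation=cv2.INTER_CUBIC)
cv2.imwrite("pics/w7.png",a[:,:,::-1])
E
```

```text
time_s: 17.77
eef_pos: [535.0, -267.5, 154.5]
ee_rot: [-0.0, -0.048, 0.999, 0.0]
force: [0.6, 0.3, -0.6]
grip_width: 0.66
grip_force: 5.8
time_s: 18.15
eef_pos: [535.0, -267.5, 154.5]
ee_rot: [0.0, -0.048, 0.999, -0.0]
force: [0.2, -0.5, -1.2]
grip_width: 0.669
grip_force: 5.7
```

View pics/w7.png

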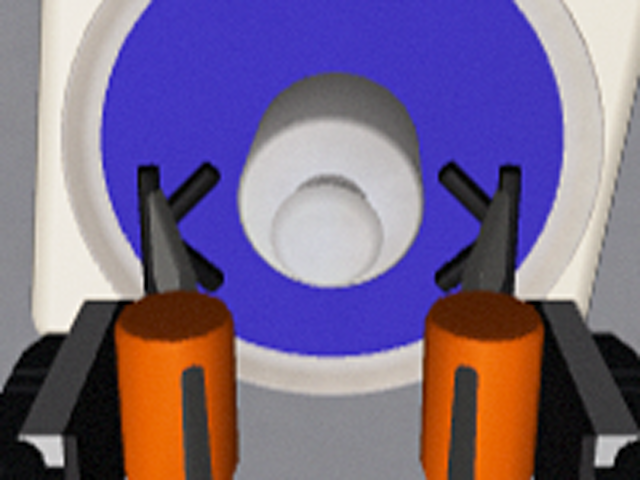

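The weight stands upright on the pan near its middle, with the jaws clear of the knob. I'll lift and return to the stand.

```bash
python3 -m handwheel '[[[0,0,3,0,0,0,0.32],[0,0,5,0,0,0,0.32],[0,0,8,0,0,0,0.32],[0,0,10,0,0,0,0.32],[0,0,10,0,0,0,0.32],[0,0,7,0,0,0,0.32],[0,0,3,0,0,0,0.32],[0,0,0,0,0,0,0.32]]]' && python3 -m handwheel '[[[-3,10,0,0,0,0,0.32],[-5,20,0,0,0,0,0.32],[-7,26,0,0,0,0,0.32],[-8,30,0,0,0,0,0.32],[-8,30,0,0,0,0,0.32],[-8,30,0,0,0,0,0.32],[-8,30,0,0,0,0,0.32],[-8,30,0,0,0,0,0.32]]]' && python3 -m handwheel '[[[-8,30,0,0,0,0,0.32],[-8,30,0,0,0,0,0.32],[-7,26,0,0,0,0,0.32],[-6,22,0,0,0,0,0.32],[-3,13,0,0,0,0,0.32],[-2,6,0,0,0,0,0.32],[0,1,0,0,0,0,0.32],[0,0,0,0,0,0,0.32]]]'
```

```text
time_s: 19.2
eef_pos: [535.0, -267.5, 200.5]
ee_rot: [0.0, -0.048, 0.999, -0.0]
force: [-0.6, 0.2, -0.9]
grip_width: 0.658
grip_force: 5.9
time_s: 20.2
eef_pos: [479.2, -60.0, 200.3]
ee_rot: [-0.0, -0.048, 0.999, 0.0]
force: [-0.6, 0.3, -0.9]
grip_width: 0.659
grip_force: 5.8
time_s: 21.2
eef_pos: [446.2, 66.1, 200.4]
ee_rot: [-0.0, -0.048, 0.999, -0.0]
force: [-0.1, -0.2, -1.5]
grip_width: 0.663
grip_force: 5.8
```

```bash
python3 -m handwheel '[[[0,0,-10,0,0,0,0.32],[0,0,-22,0,0,0,0.32],[0,0,-24,0,0,0,0.32],[0,0,-20,0,0,0,0.32],[0,0,-14,0,0,0,0.32],[0,0,-8,0,0,0,0.32],[0,0,-2,0,0,0,0.32],[0,0,0,0,0,0,0.32]]]' && python3 -m handwheel '[[[0,0,-6,0,0,0,0.32],[0,0,-7,0,0,0,0.32],[0,0,-6,0,0,0,0.32],[0,0,-5,0,0,0,0.32],[0,0,-3,0,0,0,0.32],[0,0,-1.5,0,0,0,0.32],[0,0,0,0,0,0,0.32]]]' && python3 -m handwheel '[[[0,0,-1,0,0,0,0.32],[0,0,-1,0,0,0,0.32],[0,0,0,0,0,0,0.32]]]'
```

```text
time_s: 22.2
eef_pos: [446.3, 66.4, 100.8]
ee_rot: [0.0, -0.048, 0.999, -0.0]
force: [-0.2, 0.0, -1.1]
grip_width: 0.66
grip_force: 5.8
time_s: 23.08
eef_pos: [446.1, 66.4, 72.0]
ee_rot: [0.0, -0.048, 0.999, 0.0]
force: [0.3, -0.5, -1.1]
grip_width: 0.66
grip_force: 5.8
time_s: 23.45
eef_pos: [446.0, 66.4, 69.9]
ee_rot: [-0.0, -0.048, 0.999, -0.0]
force: [-1.0, 0.1, -2.1]
grip_width: 0.662
grip_force: 5.8
```

```bash
python3 -m handwheel '[[[0,0,-0.8,0,0,0,0.32],[0,0,-0.8,0,0,0,0.32],[0,0,0,0,0,0,0.32]]]' && python3 -m handwheel '[[[0,0,-0.5,0,0,0,0.32],[0,0,0,0,0,0,0.32]]]' && python3 -m handwheel '[[[0,0,-0.5,0,0,0,0.32],[0,0,0,0,0,0,0.32]]]'
```

```text
time_s: 23.82
eef_pos: [446.0, 66.5, 68.3]
ee_rot: [-0.0, -0.048, 0.999, 0.0]
force: [0.6, 0.5, -1.6]
grip_width: 0.662
grip_force: 5.8
time_s: 24.08
eef_pos: [446.2, 66.4, 68.1]
ee_rot: [0.0, -0.048, 0.999, -0.0]
force: [-0.3, 1.0, 1.8]
grip_width: 0.662
grip_force: 5.8
time_s: 24.32
eef_pos: [446.4, 66.4, 67.9]
ee_rot: [0.001, -0.048, 0.999, -0.0]
force: [-0.4, 0.6, 6.7]
grip_width: 0.661
grip_force: 6.0
```

The tongs are on the floor of the well. I'll release slowly and go straight up.

```bash
python3 -m handwheel '[[[0,0,0.5,0,0,0,0.38],[0,0,0,0,0,0,0.44],[0,0,0,0,0,0,0.5],[0,0,0,0,0,0,0.55],[0,0,0,0,0,0,0.65],[0,0,0,0,0,0,0.8],[0,0,0,0,0,0,1],[0,0,0,0,0,0,1]]]' && python3 -m handwheel '[[[0,0,3,0,0,0,1],[0,0,8,0,0,0,1],[0,0,15,0,0,0,1],[0,0,30,0,0,0,1],[0,0,40,0,0,0,1],[0,0,40,0,0,0,1],[0,0,40,0,0,0,1],[0,0,0,0,0,0,1]]]' && python3 -m handwheel '[[[0,0,0,0,0,0,1],[0,0,0,0,0,0,1]]]'
python3 - <<'E'
from rig import *
import cv2,numpy as np
from h import *
np.set_printoptions(precision=1,suppress=True)
s=sense();c=wristcam(capture("wrist"),s);k=capture("scene")
for ce,st,m in blobs(c["image"],(3,150,110),(14,255,255),60):print(ce,plane(c,*ce,64))
a=cv2.resize(c["image"],(448,280));b=cv2.resize(k["image"][130:340,180:460],(352,264),interpolation=cv2.INTER_CUBIC)
b=np.vstack([b,np.zeros((16,352,3),np.uint8)])
cv2.imwrite("pics/w8.png",np.hstack([a,b])[:,:,::-1])
E
```

```text
time_s: 25.32
eef_pos: [446.0, 66.5, 67.9]
ee_rot: [-0.0, -0.048, 0.999, 0.0]
force: [0.3, 0.3, 0.8]
grip_width: 0.997
grip_force: 0.0
time_s: 26.32
eef_pos: [446.9, 66.4, 246.9]
ee_rot: [0.003, -0.048, 0.999, -0.0]
force: [0.2, -0.4, -0.4]
grip_width: 0.999
grip_force: 0.0
time_s: 26.58
eef_pos: [445.6, 66.5, 242.9]
ee_rot: [-0.001, -0.048, 0.999, 0.0]
force: [1.1, -0.3, 0.4]
grip_width: 1.001
grip_force: 0.0
[294.8 183.4] [448.1  39.3  64. ]
[349.7 182.9] [442.7  92.1  64. ]
```

View pics/w8.png

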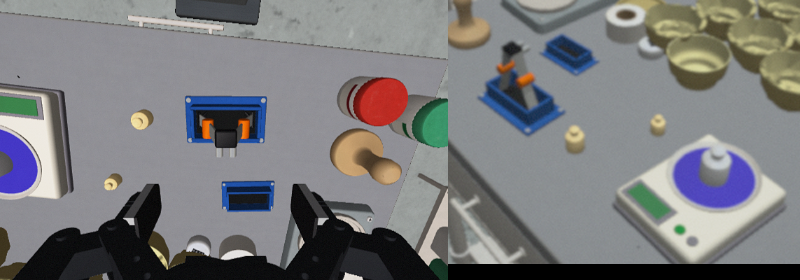

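The tongs are upright in their stand, at left (225,125) and right (515,85). The weight stands upright on the violet pan at right (715,165), and both brass weights are where they were.

```bash
python3 -c "
from rig import *
print(finish_job())"
```

```text
the job is handed in; nothing more can be done
None
```

The job is handed in at about 27 s: the big silver weight stands upright near the middle of the violet pan, placed only with the tongs. The brass weights are untouched and the tongs are back upright in their stand.

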